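# Clamp a test piece in the bench chuck

### The job

Lift the turned metal test piece off its sloping rest, stand it upright on its thick foot on the bare worktop and let go of it; then take it again by its thin stem from above and set it, foot down, between the open jaws of the bench chuck so that it stands on the chuck's floor. Turn the chuck's sleeve clockwise (seen from above) by its lever until the three jaws grip the foot firmly, and let go. Leave the amber bottle, the timer and the lidded sample cup beside the work where they stand.

Things in the scene. Friction and masses are not known exactly. Their poses are not given: they have to be found in the camera images.
- test_piece: Loose aluminium test piece, 90 mm long, about 0.13 kg: thick foot 30 mm in diameter, 45 mm long; thinner stem 20 mm in diameter, 45 mm long. Origin: centre of the foot's flat end face; z runs along its axis to the stem. Starts in the sloping rest, foot lowest, axis 45 degrees from upright; the stem is free on all sides.
- piece_top (a point): Centre of the end of the test piece's stem, on its axis, 90 mm from the foot's end face.
- rest: Fixed plastic rest: base plate 110 x 70 x 10 mm, a V trough (48 mm wide, up to 75 mm high) for the piece's foot and a stop under it. Origin: centre of its underside. The trough rises at 45 degrees towards the rest's +x (away from the robot, give or take 20 degrees); the foot's end face starts at (-30, 0, 45) mm in this frame, the stem is the upper end.
- chuck: Fixed bench chuck, axis upright, plain steel. Origin: on its axis, on the worktop. Flange 110 mm diameter, 10 mm high; above it the turning sleeve, 68 mm outer and 56 mm inner diameter, from 15 to 48 mm height; three jaws inside, 120 degrees apart, whose tops stand at 54 mm height.
- chuck_seat (a point): Centre of the chuck's flat floor, 16 mm above the worktop, on the chuck's axis: here the foot's end face stands when the piece is in the chuck. With the jaws open there are 5 to 6 mm free all round the foot.
- jaw_1: One of the chuck's three sliding jaws (14 mm wide, 34 mm high gripping face). The jaw is on its body's +x side, its face 21 mm from the origin; the origin is on the chuck's axis at worktop height at sleeve 0 and shifts with the jaw.
- jaw_2: The second jaw, as jaw_1.
- jaw_3: The third jaw, as jaw_1.
- sleeve (a joint): Turn of the sleeve about the chuck's axis, rad, growing clockwise from above, 0 to 2.2; starts at 0 to 0.3 (open). The jaws close together, 4 mm per rad, and meet a centred foot at about 1.5, then stiffen over the next 0.2 to 0.3. It stays where left, but for a slight spring-back (friction 0.3 N m: 4 N at the lever's grip); 8 to 20 N at the grip clamps it.
- lever_grip (a point): Point on the axis of the lever's upright black grip: a round post of 16 mm diameter from 36 to 82 mm height, 72 mm from the chuck's axis, at the end of a 10 mm round arm (its centre 31 mm high) from the sleeve. This point is 62 mm above the worktop and turns with the sleeve.
- stain_bottle_2: Loose amber bottle with a screw cap, 47 mm diameter, 105 mm high, a bystander beyond the work. Origin: centre of its underside.
- bench_timer: Loose small white bench timer, 60 x 64 x 17 mm, a bystander. Origin: centre of its underside.
- sample_cup_2: Loose sample cup with a lid, 58 mm diameter, 62 mm high, a bystander. Origin: centre of its underside.
Not all that is in view belongs to the job. What is shaped like the chuck but purple is not meant. What is shaped like the test_piece but pink is not meant.

How it is judged:
On the way:
1. the test piece stands upright on its foot on the bare worktop, released (angle between test_piece's own z axis and vertical below 0.12 rad and contact force between the fingers and test_piece below 0.2 N and height (world z) of test_piece below 0.004 m and height (world z) of piece_top above 0.085 m and horizontal distance between test_piece and chuck above 0.07 m), for 0.2 s.
At the end, for the whole second after the job is handed in: The test piece stands upright (within 7 degrees), stem up, foot on the chuck's floor (within 4 mm in height and 4 mm of the axis), at rest and released, the sleeve turned past 1.3 rad and each of the three jaws pressing on the piece with more than 2 N (angle between test_piece's own z axis and vertical below 0.12 rad and contact force between the fingers and test_piece below 0.2 N and contact force between each of jaw_1, jaw_2, jaw_3 and test_piece above 2 N and horizontal distance between test_piece and chuck_seat below 0.004 m and z of test_piece in the frame of chuck_seat between -0.004 and 0.004 m and height (world z) of piece_top above 0.1 m and value of joint sleeve above 1.3 rad and linear speed of test_piece below 0.02 m/s); the robot touches nothing.
It fails at once if the amber bottle is pushed more than 30 mm or tipped (distance of stain_bottle_2 from where it was at the start of the episode above 0.03 m or angle between stain_bottle_2's own z axis and vertical above 0.5 rad).
It fails at once if the timer is pushed more than 30 mm or tipped (distance of bench_timer from where it was at the start of the episode above 0.03 m or angle between bench_timer's own z axis and vertical above 0.5 rad).
It fails at once if the sample cup is pushed more than 30 mm or tipped (distance of sample_cup_2 from where it was at the start of the episode above 0.03 m or angle between sample_cup_2's own z axis and vertical above 0.5 rad).
It also fails if it takes over 72 s, if anything falls off the work surface, if the arm or the gripper's body presses on something with over 40 N, if the wrist force passes 120 N, or if a joint passes its speed limit or range.

### The arm

A 6-joint arm with a two-finger parallel gripper is mounted at the origin on a cart in front of the work surface, level with it; the furniture and walls round the work are solid. World frame = base frame: x ahead of the robot, y to its left, z up, the work surface at z = 0. Lengths are in m, angles in rad, forces in N, time in s.
With the tool pointing down it reaches from about 0.375 to 0.925 m from the base axis. Payload 5.7 kg.
Tool frame: the origin (TCP) lies on the centre line of the jaws, within the pads' length; the fingertips stand ahead of it and the grasp point (between the pads) lies 6 mm ahead of it (manip.nose_length is the z of the fingertips in the tool frame, in m); z points along the fingers, y is the line along which they close (so a half turn about z gives the same grasp; the last joint's range is limited). The gripper opens to 88 mm and grips with 3 to 60 N. Pads are 20 mm wide; open, the fingers measure 115 mm over their backs; the gripper's body (75 mm by 178 mm) begins 61 mm behind the grasp point.
Start: joints at [1.172, 0.359, 1.51, -0, 1.272, -0.115], TCP at [0.168, 0.576, 0.248] pointing down, gripper open.
Joint ranges: [-2.97, 2.97], [-1.01, 2.36], [0.21, 2.38], [-0.96, 4.11], [0.2, 2.71], [-2.98, 2.98]. Speed limits (rad/s): [2.39, 2.39, 3.14, 3.14, 3.14, 3.14].

### API

Orientations are given as a unit quaternion [x, y, z, w].
In Python, from station import manip gives the robot as it stands. The module is installed in compiled form; this text tells all that it offers.
- The arm moves only by the tool play_rows, never from a script. Its argument "series" is one flat list of numbers, 5 for each row, row after row: the shift along the tool's x, y, z in mm, then the turn about the tool's z in rad, then the closure, from 0 (fully open) to 1 (shut). A call has 1 to 10 rows; each row shifts and turns the commanded pose from where the row before left it, along the tool's axes as they then stand; what a row does not reach is not made up. A row lasts 1/8 s, in which the tool goes at most 62.5 mm and 10.7 degrees, less where a joint would pass 70% of its speed; a pose out of reach is approached as far as the arm can. A call is refused whole if a number of a shift passes 62.5 or a number of a turn 0.188, either way. A call with a gripper value outside its range is refused whole. The fingers move at their own pace and stop on an object; the grip force is fixed at half the most. Time passes only in rows, so rows that do not move let the fingers close. It gives the time, the measured TCP pose, the force, the opening and the grip force at its end, in the units of the state.
- manip.state(): the state, without advancing time (a new reading comes with each control period).
- manip.grab_frame(name): name is "side" or "top"; returns a dict with "image" (420x560x3 uint8, red, green, blue), "mtx" (3x3 intrinsics, pixels), "k1" (the pictures are not rectified: a ray, as slopes to the right and down, at radius r is drawn at 1 + k1 r^2 times it, then the intrinsics apply), "R" (3x3) and "t" (3): a world point X has camera coordinates R X + t. Camera axes: x right, y down, z forward; pixel columns grow to the right and rows downward; lengths in m; the calibration is good to about 2 mm. A picture is of the moment at which its call begins. There is no depth.
- manip.hand_in(): hands the job in; it is judged then, once.
The state is a dict: "time": time; "q": joint angles; "joint_velocities": joint speeds; "joint_torque": joint torques, N m; "eef_pos": TCP position; "ee_rot": TCP orientation; "force": force on the tool from outside, world axes, zero at the start; "moment": the same for the moment, N m; "width": opening from 0.0 (shut) to 1.0 (fully open); "grasp_force": force on a finger pad.
Only numpy, scipy, OpenCV 4.12 (cv2) and the standard library are available. Lean on these libraries where they do the work, as an engineer would, in place of code of your own. Each camera call takes 0.05 s, during which the arm holds its last target. There are 200 camera calls.

## Working session

There is one attempt and no reset: what is moved stays moved. The work goes in short steps, Python scripts to look and compute and a tool call to move; the robot and the scene stay as the last step left them, time stands still between calls to the robot, and variables do not carry over. Pictures are saved under pics/ and viewed, at most 10 in all, crops included, and the job is handed in when it is done.

Besides the shell and the picture viewer there is one more tool, called after ">>>" as name(argument=value, ...) on one line, values as JSON. play_rows: Moves the arm, as the interface text tells. Its arguments: {"type":"object","properties":{"series":{"type":"array","items":{"type":"number"}}},"required":["series"]}

```bash
mkdir -p pics; cat > h.py <<'E'
import numpy as np, cv2
from station import manip
def grab(n):
    f=manip.grab_frame(n); f['bgr']=cv2.cvtColor(f['image'],cv2.COLOR_RGB2BGR); return f
def ray(f,u,v):
    K=f['mtx']; p=cv2.undistortPoints(np.array([[[u,v]]],float),K,np.array([f['k1'],0,0,0.]))[0,0]
    R=np.array(f['R']); t=np.array(f['t']); d=R.T@np.array([p[0],p[1],1.]); return -R.T@t, d/np.linalg.norm(d)
def onplane(f,u,v,z):
    c,d=ray(f,u,v); return c+d*(z-c[2])/d[2]
def proj(f,X):
    p=np.array(f['R'])@np.array(X)+f['t']; s=p[:2]/p[2]; s=s*(1+f['k1']*(s@s)); K=f['mtx']
    return np.array([K[0,0]*s[0]+K[0,2],K[1,1]*s[1]+K[1,2]])
def tri(f,a,g,b):
    c1,d1=ray(f,*a); c2,d2=ray(g,*b); s=np.linalg.lstsq(np.c_[d1,-d2],c2-c1,rcond=None)[0]
    p,q=c1+s[0]*d1,c2+s[1]*d2; return (p+q)/2,np.linalg.norm(p-q)
E
python3 - <<'E'
from h import *
for n in('top','side'):
    f=grab(n); cv2.imwrite(f'pics/{n}0.png',cv2.resize(f['bgr'],(800,600),interpolation=cv2.INTER_CUBIC))
    print(n,f['mtx'],f['k1'],-np.array(f['R']).T@f['t'],f['R'])
s=manip.state();print(s,manip.nose_length)
E
```

```text
top [[456.95925277   0.         275.09277637]
 [  0.         456.95925277 208.42917232]
 [  0.           0.           1.        ]] -0.04265025871894708 [0.36156872 0.05576511 1.06202674] [[ 0.02744422 -0.99958371 -0.00890029]
 [-0.9833141  -0.02539361 -0.18013477]
 [ 0.17983378  0.01369544 -0.98360167]]
side [[453.20311528   0.         281.096433  ]
 [  0.         453.20311528 210.72540028]
 [  0.           0.           1.        ]] 0.028673625607382888 [ 0.48781332 -0.92854652  0.54199497] [[ 0.9989882  -0.04471497 -0.00481144]
 [-0.02277125 -0.41065783 -0.91150514]
 [ 0.03878207  0.91069244 -0.41126054]]
{'time': 0.1, 'q': array([ 1.17190000e+00,  3.59461258e-01,  1.51128309e+00, -1.51409165e-05,
        1.27252009e+00, -1.15097682e-01]), 'joint_velocities': array([-0.00058693, -0.00178288, -0.00228414,  0.00072367,  0.00292151,
        0.00022352]), 'joint_torque': array([-8.15088897e-04, -5.16358638e+01, -2.71402913e+01,  6.75248005e-02,
        2.76537339e-02, -5.75012200e-05]), 'eef_pos': array([0.16779154, 0.57546913, 0.24689244]), 'ee_rot': array([ 1.41421344e-01,  9.89949143e-01, -8.10277360e-04, -2.05467871e-04]), 'force': array([0.7136305 , 0.1812767 , 0.17482167]), 'moment': array([ 0.03533008, -0.02112944, -0.00316535]), 'grasp_force': 0.0, 'width': 1.0032709105267983} 0.025
```

View pics/top0.png

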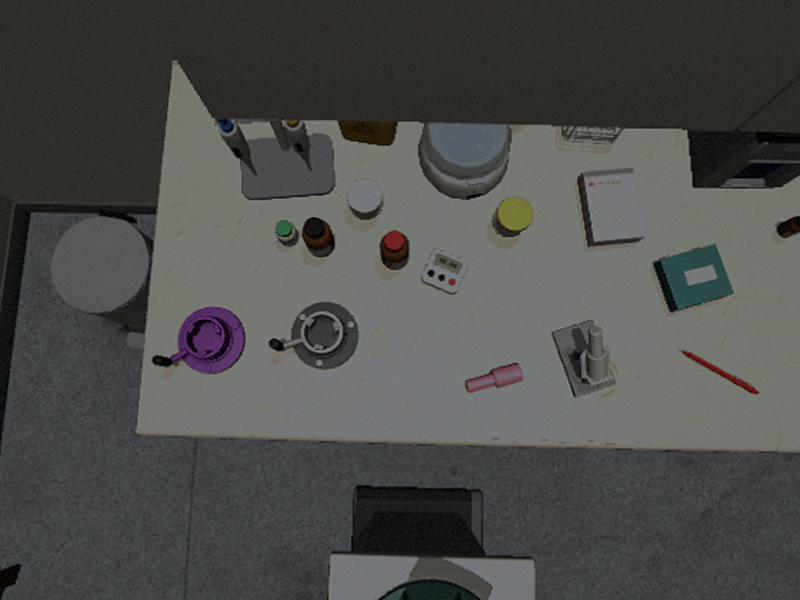

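View pics/side0.png

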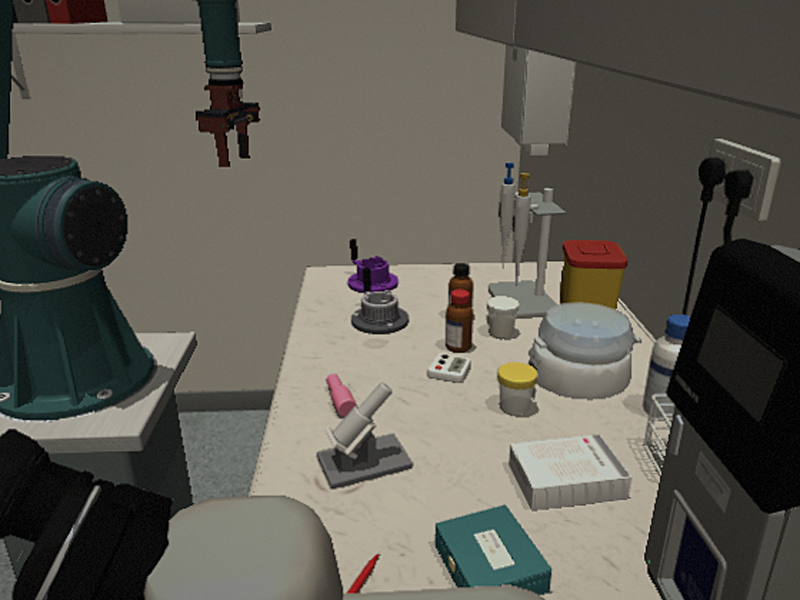

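The top view shows the rest with the piece at display px (590,355), stem up near (596,330); the steel chuck at (325,335) with its lever grip at (276,345); red-cap bottle (395,245), timer (445,270), yellow-lid cup (514,213). The side view shows the piece's stem end near (386,390) and the chuck at (380,310). Next I make enlarged crops for exact pixels.

```bash
python3 - <<'E'
from h import *
T,S=grab('top'),grab('side')
def crop(f,u,v): 
    c=f['bgr'][v:v+75,u:u+100]; c=cv2.convertScaleAbs(c,alpha=1.5); c=cv2.resize(c,(400,300),interpolation=cv2.INTER_CUBIC)
    for i in range(0,100,20): cv2.putText(c,str(u+i),(i*4,8),0,.3,(0,255,255)); cv2.line(c,(i*4,10),(i*4,16),(0,255,255))
    for i in range(10,75,20): cv2.putText(c,str(v+i),(0,i*4),0,.3,(0,255,255)); cv2.line(c,(22,i*4),(28,i*4),(0,255,255))
    return c
cv2.imwrite('pics/crops.png',np.vstack([np.hstack([crop(T,175,198),crop(T,365,215)]),np.hstack([crop(S,225,160),crop(S,210,265)])]))
# flange outline from dark mask in top
h=cv2.cvtColor(T['bgr'],cv2.COLOR_BGR2HSV)
m=((h[...,2]<125)).astype(np.uint8); n,l,st,ce=cv2.connectedComponentsWithStats(m)
i=l[235,211] or l[245,245]
for i in range(1,n):
    if st[i,4]>25 and 150<ce[i,0]<480 and 130<ce[i,1]<300: print(i,st[i],ce[i].round(1))
E
```

```text
1 [     0      0    560    420 232621] [279.2 209.2]
```

View pics/crops.png

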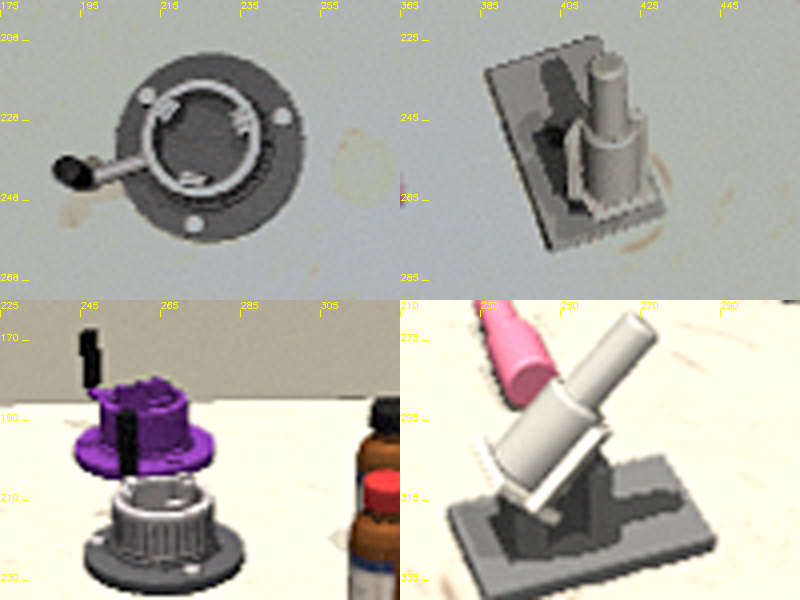

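The crops show the chuck's flange centre at raw top px (227.8,235.1), sleeve ring centre (225.5,232.4), lever top (191.5,239.8); piece stem end at top (417.2,231) and side (270.8,271.8); rest plate corners are clear too.

```bash
python3 - <<'E'
from h import *
T,S=grab('top'),grab('side')
c4=lambda u,v:(175+u/4-.4,198+v/4-.4); d4=lambda u,v:(365+(u-400)/4-.4,215+v/4-.4); s4=lambda u,v:(210+(u-400)/4-.4,265+(v-300)/4-.4)
e4=lambda u,v:(225+u/4-.4,160+(v-300)/4-.4)
r=lambda a:np.round(np.array(a)*1000,1)
print('flange',r(onplane(T,*c4(211,148.5),.010)),'sleeve',r(onplane(T,*c4(202,137.5),.048)),'side flange',r(onplane(S,*e4(164,553),.010)))
print('side sleeve',r(onplane(S,*e4(163,495),.048)))
print('lever',r(onplane(T,*c4(66,168),.082)),r(onplane(S,*e4(127,412),.082)))
p,g=tri(T,d4(609,65),S,s4(643,327)); print('stem end',r(p),r(g))
for z in(.103,.109): print(r(onplane(T,*d4(609,65),z)))
P=[r(onplane(T,*d4(*q),.010)) for q in((485,72),(600,38),(663,210),(550,250))]; P=np.array(P); print(P,P.mean(0))
d=P[0]-P[3]; d2=P[1]-P[2]; print([np.degrees(np.arctan2(x[1],x[0])) for x in(d,d2)],np.linalg.norm(d),np.linalg.norm(d2))
# lower shoulder/foot points for tilt: stem root mid in both views
q,g=tri(T,d4(611,136),S,s4(581,397)); print('root?',r(q),r(g))
s=manip.state(); print(s['q'],s['eef_pos'])
E
```

```text
flange [489.1 179.4  10. ] sleeve [490.5 180.3  48. ] side flange [492.7 172.4  10. ]
side sleeve [492.9 183.2  48. ]
lever [467.6 249.   82. ] [469.4 250.3  82. ]
stem end [ 496.7 -230.8  107.8] 1.9
[ 496.4 -232.3  103. ]
[ 495.6 -230.5  109. ]
[[ 503.6 -187.9   10. ]
 [ 525.2 -255.4   10. ]
 [ 426.4 -289.2   10. ]
 [ 402.2 -223.7   10. ]] [ 464.35 -239.05   10.  ]
[np.float64(19.4459458752524), np.float64(18.88608736970927)] 107.5341806124918 104.42164526572071
root? [ 465.2 -239.9   77.3] 7.7
[ 1.17187423e+00  3.59070540e-01  1.51074877e+00  1.15115066e-05
  1.27251427e+00 -1.15068030e-01] [0.16792451 0.57576844 0.2473286 ]
```

```bash
cat >> h.py <<'E'
def yaw(s=None):
    s=s or manip.state(); from scipy.spatial.transform import Rotation as Q
    y=Q.from_quat(s['ee_rot']).as_matrix()[:,1]; return np.arctan2(y[1],y[0])
def plan(wps,start=None):
    """wps: (x,y,z mm, yaw of tool y rad (None=keep), rows, closure); prints rows in tool axes"""
    s=manip.state(); p=np.array(s['eef_pos'])*1000 if start is None else np.array(start[:3],float); a=yaw(s) if start is None else start[3]
    k=0
    for x,y,z,b,n,c in wps:
        b=a if b is None else b
        for i in range(n):
            f=1/(n-i); d=(np.array([x,y,z])-p)*f; tx=np.array([np.cos(a+np.pi/2),np.sin(a+np.pi/2),0]); ty=np.array([np.cos(a),np.sin(a),0])
            sh=np.round([d@tx,d@ty,-d[2]],0 if n>1 else 1); tu=round(-(b-a)*f,3)
            print(*[f'{v:g}' for v in sh],f'{tu:g}',c,sep=',',end=',\n' if (k:=k+1)%10==0 else ', ')
            p=p+sh[0]*tx+sh[1]*ty-[0,0,sh[2]]; a-=tu
    print('\nend',p.round(1),a)
E
python3 - <<'E'
from h import *
s=manip.state(); from scipy.spatial.transform import Rotation as Q
print(Q.from_quat(s['ee_rot']).as_matrix().round(3),yaw(s))
plan([(420,220,248,.1,8,0),(486,-234,170,np.radians(19.2-90),10,0)])
E
```

```text
[[-0.96   0.28  -0.   ]
 [ 0.28   0.96  -0.001]
 [ 0.    -0.001 -1.   ]] 1.2869389073977104
-43,-34,-0,0.148,0, -47,-27,-0,0.148,0, -51,-20,-0,0.148,0, -53,-12,-0,0.149,0, -54,-4,-0,0.148,0, -54,4,-0,0.149,0, -54,12,-0,0.148,0, -51,19,-1,0.149,0, -46,2,8,0.134,0, -45,8,8,0.134,0,
-44,14,8,0.133,0, -41,20,8,0.134,0, -38,25,8,0.133,0, -35,30,8,0.134,0, -30,34,8,0.133,0, -26,38,7,0.134,0, -20,41,8,0.133,0, -15,44,7,0.134,0, 
end [ 485.8 -234.   170.3] -1.2360610926022897
```

>>> play_rows(series=[-43,-34,0,0.148,0,-47,-27,0,0.148,0,-51,-20,0,0.148,0,-53,-12,0,0.149,0,-54,-4,0,0.148,0,-54,4,0,0.149,0,-54,12,0,0.148,0,-51,19,-1,0.149,0,-46,2,8,0.134,0,-45,8,8,0.134,0])

```text
time: 1.55
eef_pos: [0.4339, 0.1278, 0.2327]
ee_rot: [0.765, 0.643, 0.0, 0.0]
force: [0.5, -0.8, 0.3]
width: 1.006
grasp_force: 0.0
```

>>> play_rows(series=[-44,14,8,0.133,0,-41,20,8,0.134,0,-38,25,8,0.133,0,-35,30,8,0.134,0,-30,34,8,0.133,0,-26,38,7,0.134,0,-20,41,8,0.133,0,-15,44,7,0.134,0,0,0,0,0,0,0,0,0,0,0])

```text
time: 2.8
eef_pos: [0.4854, -0.2332, 0.1705]
ee_rot: [0.986, 0.167, -0.0, -0.001]
force: [-0.2, -0.4, -0.1]
width: 0.999
grasp_force: 0.0
```

>>> play_rows(series=[0,0,30,0,0,0,0,25,0,0,0,0,11,0,0,0,0,0,0,0.5,0,0,0,0,0.8,0,0,0,0,1,0,0,0,0,1,0,0,0,0,1,0,0,0,0,1])

```text
time: 3.92
eef_pos: [0.4859, -0.2338, 0.1047]
ee_rot: [0.986, 0.167, -0.0, 0.0]
force: [-0.1, -0.3, -1.0]
width: 0.353
grasp_force: 0.0
```

>>> play_rows(series=[0,0,0,0,1,0,0,0,0,1,0,0,0,0,1])

```text
time: 4.3
eef_pos: [0.4856, -0.2334, 0.1046]
ee_rot: [0.986, 0.167, -0.0, -0.0]
force: [-1.1, 2.7, 1.8]
width: 0.221
grasp_force: 29.8
```

>>> play_rows(series=[0,0,-12,0,1,0,0,-20,0,1,0,0,-25,0,1,0,0,-15,0,1])

```text
time: 4.8
eef_pos: [0.4866, -0.2343, 0.1785]
ee_rot: [0.986, 0.167, 0.001, 0.001]
force: [-0.2, -0.2, -1.3]
width: 0.221
grasp_force: 29.8
```

>>> play_rows(series=[8,-15,0,0,1,10,-30,0,0,1,11,-35,0,0,1,11,-35,0,0,1,11,-35,0,0,1,11,-35,0,0,1,12,-35,0,0,1,10,-17,0,0,1,0,0,0,0,1])

```text
time: 5.92
eef_pos: [0.4864, 0.0196, 0.1759]
ee_rot: [0.986, 0.168, -0.001, -0.0]
force: [-0.3, 0.1, -1.3]
width: 0.223
grasp_force: 29.8
```

```bash
python3 - <<'E'
from h import *
s=manip.state(); print(s['eef_pos'],s['width'],s['grasp_force'],s['force'])
p=s['eef_pos']; cs=[]
for n in('top','side'):
    f=grab(n); u,v=proj(f,p).astype(int); c=f['bgr'][max(v-50,0):v+70,max(u-80,0):u+80]; print(u,v)
    cs.append(cv2.resize(cv2.convertScaleAbs(c,alpha=1.5),(400,300),interpolation=cv2.INTER_CUBIC))
cv2.imwrite('pics/b.png',np.hstack(cs))
E
```

```text
[0.48642868 0.01964279 0.17586753] 0.22333239886787082 29.817822575569153 [-0.30974681  0.05570339 -1.27937027]
299 227
262 185
```

View pics/b.png

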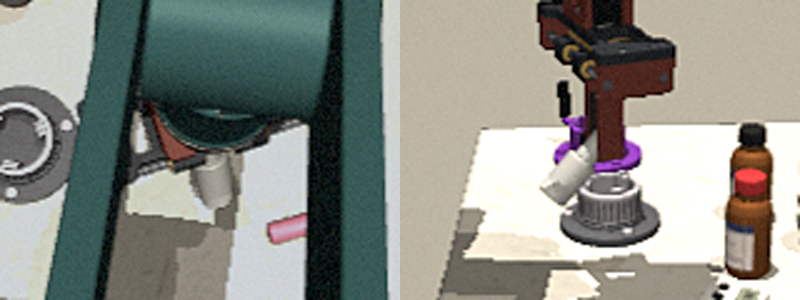

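The piece is held, still about 45° tilted (side view: foot lower-left of the fingers). I'll go down near the worktop and relax the grip in small steps so it can swing upright under its own weight.

>>> play_rows(series=[0,0,20,0,1,0,0,35,0,1,0,0,25,0,1,0,0,12,0,1,0,0,0,0,0.85,0,0,0,0,0.85])

```text
time: 6.78
eef_pos: [0.4881, 0.0174, 0.0854]
ee_rot: [0.986, 0.166, 0.001, 0.0]
force: [0.3, 0.2, -1.7]
width: 0.219
grasp_force: 29.8
```

>>> play_rows(series=[0,0,0,0,0.81,0,0,0,0,0.81])

```text
time: 7.02
eef_pos: [0.4878, 0.0177, 0.0853]
ee_rot: [0.986, 0.167, 0.001, 0.0]
force: [-0.3, 0.5, -1.7]
width: 0.223
grasp_force: 29.8
```

>>> play_rows(series=[0,0,0,0,0.795,0,0,0,0,0.79])

```text
time: 7.28
eef_pos: [0.4874, 0.0177, 0.0848]
ee_rot: [0.986, 0.167, 0.0, 0.0]
force: [0.4, 1.2, -1.0]
width: 0.22
grasp_force: 29.8
```

>>> play_rows(series=[0,0,0,0,0.785])

```text
time: 7.4
eef_pos: [0.4873, 0.0177, 0.0847]
ee_rot: [0.986, 0.167, -0.0, 0.0]
force: [-1.1, -0.5, -1.6]
width: 0.225
grasp_force: 26.5
```

>>> play_rows(series=[0,0,0,0,0.782])

```text
time: 7.52
eef_pos: [0.4873, 0.0177, 0.0846]
ee_rot: [0.986, 0.167, -0.0, 0.0]
force: [-0.6, -0.2, -1.4]
width: 0.222
grasp_force: 19.8
```

>>> play_rows(series=[0,0,0,0,0.778,0,0,0,0,0.777,0,0,0,0,0.776])

```text
time: 7.9
eef_pos: [0.4873, 0.0177, 0.0846]
ee_rot: [0.986, 0.167, -0.0, 0.0]
force: [0.3, 0.3, -1.4]
width: 0.229
grasp_force: 6.5
```

>>> play_rows(series=[0,0,0,0,0.7755,0,0,0,0,0.775,0,0,0,0,0.775])

```text
time: 8.28
eef_pos: [0.4873, 0.0177, 0.0847]
ee_rot: [0.986, 0.167, -0.0, 0.0]
force: [0.4, -0.7, -1.7]
width: 0.223
grasp_force: 4.4
```

```bash
cat > look.py <<'E'
from h import *; import sys
s=manip.state(); print(s['eef_pos'],s['width'],s['grasp_force'],s['force'],yaw(s))
p=s['eef_pos']; f=grab('side'); u,v=proj(f,p).astype(int); c=f['bgr'][v-60:v+60,u-80:u+80]; print(u-80,v-60)
cv2.imwrite(sys.argv[1],cv2.resize(cv2.convertScaleAbs(c,alpha=1.3),(640,480),interpolation=cv2.INTER_CUBIC))
E
python3 look.py pics/c.png
```

```text
[0.48732724 0.01769676 0.08465523] 0.22276369670741902 4.359234943985939 [ 0.39857921 -0.66389993 -1.72640967] -1.2360051036611701
183 162
```

View pics/c.png

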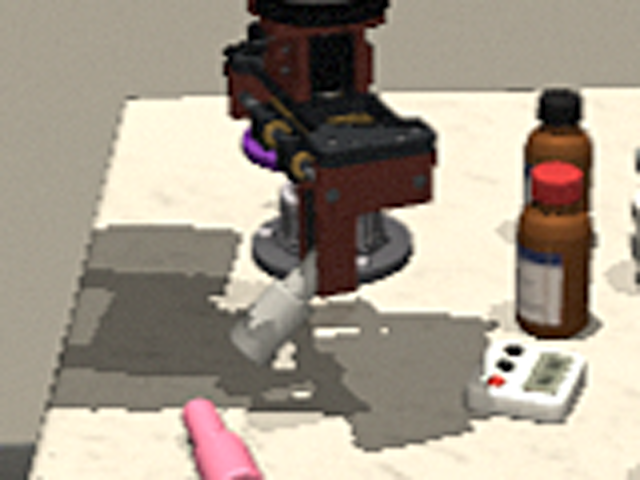

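The piece is still tilted about 40° (foot at crop px (265,325)). I'll relax further in fine steps, checking by image difference.

```bash
cat > d.py <<'E'
from h import *; import os
f=grab('side')['bgr']; c=f[162:282,183:343]
if os.path.exists('ref.png'): print('changed px',(cv2.absdiff(cv2.GaussianBlur(c,(3,3),0),cv2.GaussianBlur(cv2.imread('ref.png'),(3,3),0)).max(2)>25).sum())
else: cv2.imwrite('ref.png',c)
s=manip.state(); print(s['grasp_force'],s['moment'],s['force'])
E
python3 d.py; python3 d.py
```

```text
4.359472095966339 [-0.0167523   0.11709793  0.00347741] [ 0.83286072 -0.07274054 -0.87095428]
changed px 0
4.359305799007416 [-0.00213295  0.11130215  0.00998236] [-0.32176872 -0.20492447 -1.51020347]
```

>>> play_rows(series=[0,0,0,0,0.7746,0,0,0,0,0.7743])

```text
time: 8.68
eef_pos: [0.4874, 0.0177, 0.0847]
ee_rot: [0.986, 0.167, -0.0, 0.0]
force: [0.2, 0.2, -1.1]
width: 0.228
grasp_force: 2.9
```

```bash
python3 d.py
```

```text
changed px 0
2.914450652897358 [-0.00033637  0.1201411  -0.04092363] [ 0.35798639 -0.68530818 -1.38031833]
```

>>> play_rows(series=[0,0,0,0,0.7741,0,0,0,0,0.7739])

```text
time: 8.98
eef_pos: [0.4873, 0.0177, 0.0847]
ee_rot: [0.986, 0.167, -0.0, 0.0]
force: [-0.3, 0.2, -0.4]
width: 0.227
grasp_force: 2.4
```

```bash
python3 d.py
```

```text
changed px 97
2.445073127746582 [-0.01632764  0.07005043 -0.00208192] [-0.47886695  0.57718583 -1.34886293]
```

>>> play_rows(series=[0,0,0,0,0.7739,0,0,0,0,0.7739,0,0,0,0,0.7739])

```text
time: 9.4
eef_pos: [0.4874, 0.0177, 0.0847]
ee_rot: [0.986, 0.167, -0.0, 0.0]
force: [-0.2, -0.7, -0.8]
width: 0.227
grasp_force: 2.4
```

```bash
python3 d.py; python3 look.py pics/e.png
```

```text
changed px 154
2.4233605340123177 [ 0.01454147  0.10271667 -0.00064119] [-0.69664477  0.62110135 -0.72035296]
[0.4873645  0.01769775 0.08466435] 0.22381341909391494 2.4233605340123177 [-0.69664477  0.62110135 -0.72035296] -1.236017468639912
183 162
```

View pics/e.png

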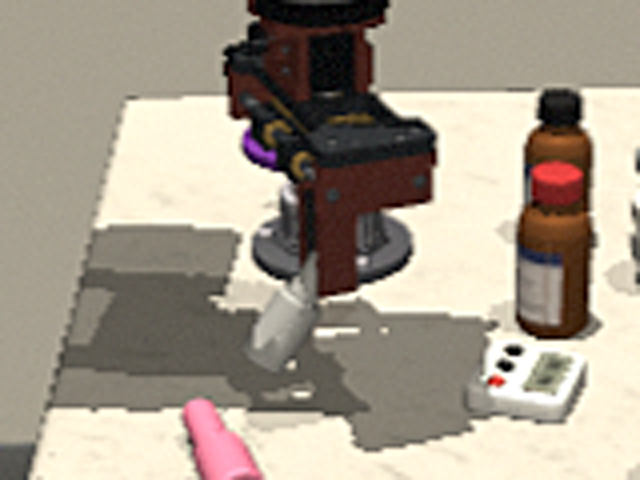

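It's swinging upright slowly (tilt now about 30°). I'll let it creep on.

>>> play_rows(series=[0,0,0,0,0.7739,0,0,0,0,0.7739,0,0,0,0,0.7739,0,0,0,0,0.7739,0,0,0,0,0.7739,0,0,0,0,0.7738,0,0,0,0,0.7738,0,0,0,0,0.7738])

```text
time: 10.5
eef_pos: [0.4873, 0.0177, 0.0847]
ee_rot: [0.986, 0.167, -0.0, 0.0]
force: [0.4, -1.1, -1.5]
width: 0.224
grasp_force: 2.2
```

```bash
cat > tilt.py <<'E'
from h import *
f=grab('side'); b=f['bgr']; v0,u0=228,235; c=b[v0:275,u0:275].astype(int)
h=cv2.cvtColor(b[v0:275,u0:275],cv2.COLOR_BGR2HSV); print('changed',end=' ')
for r in c.mean(2).astype(int)[::2,:32:1]: print(' '.join(f'{x:3d}' for x in r[::1]))
E
python3 d.py; python3 tilt.py
```

```text
changed px 152
2.2433506697416306 [-0.06348228  0.1122948   0.00387602] [-0.27629541 -0.54942815 -1.26597172]
changed  93  97  95  96  96  87 145 198 189 189 191 166  80  16  30  47  63  72  83  83  83  81  66  43  72  90  79  26  27  29  33  32
105 101 100 100  94 139 192 193 185 186 185 189 191 187 145  16  19  28  31  37  45  42  55  78  91  95  86  51  22  33  31  30
 66  65  64  62  50 107 161 159 162 161 171 180 158 162 178 198 192 189 169  89  50 119 130  82  93 102  90  46  24  33  32  32
 68  69  66  56 115 165 158 156 156 154 154 156 157 153 152 153 146 142 164 148 125 143 146 123  93  98  84  45  24  31  28  27
116 164 155 141 141 147 148 154 156 158 157 157 154 153 156 147 127 129 136 156 176 165 129 121 104  89  84  69  77 117 171 198
 62  54 123 174 168 165 164 165 169 169 168 168 167 159 135 127 137 138 140 134 135 135 142 131 101  99  56  66 102 104  81  82
 64  70  63  63  58  79  85  60  64  63  62  59  72 113 131 137 139 139 136 134 130 123 107  89  89  87  80  69  80  94  93  93
 69  67  67  69  69  69  66  66  69  70  69  56  97 139 141 140 140 135 129 126 120 11
[... 1389 characters left out ...]
  54  55  53  53  53  54  51  53  53  54  55  58  61  68  67
160 150 131 158 195 188 187 191 188 172 156 162 161 161 162 162 162 161 162 162 162 162 158 159 159 157 160 159 154 143 146 147
161 159 152 124 148 193 189 186 177 169 159 146 152 157 154 155 154 152 154 153 153 153 166 183 182 182 180 185 189 188 189 189
160 165 157 158 157 151 155 172 177 170 176 181 182 179 178 175 182 187 187 186 188 186 190 187 185 188 187 190 187 186 186 186
156 161 161 162 158 158 153 143 141 164 183 178 178 181 184 185 186 187 187 187 188 186 187 190 187 189 188 187 186 187 187 185
154 158 160 161 161 161 157 152 143 116 147 189 173 178 183 186 188 188 188 186 185 186 186 187 187 187 186 185 185 188 186 183
```

>>> play_rows(series=[0,0,0,0,0.7737,0,0,0,0,0.7737,0,0,0,0,0.7737,0,0,0,0,0.7736,0,0,0,0,0.7736,0,0,0,0,0.7736])

```text
time: 11.35
eef_pos: [0.4873, 0.0177, 0.0847]
ee_rot: [0.986, 0.167, -0.0, 0.0]
force: [-0.0, 0.7, -0.8]
width: 0.228
grasp_force: 1.9
```

```bash
python3 d.py; python3 look.py pics/f.png
```

```text
changed px 151
1.8894904106855392 [-0.06826626  0.12390203  0.01632171] [ 0.28849363  0.03308006 -0.95348182]
[0.48733419 0.01768289 0.08465758] 0.22919170805411337 1.8894904106855392 [ 0.28849363  0.03308006 -0.95348182] -1.2359713558056014
183 162
```

View pics/f.png

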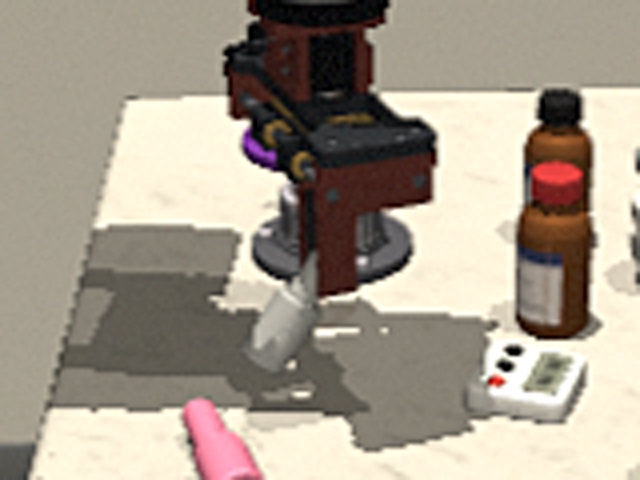

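The tilt is about 27° and no longer changing, so the foot's edge probably rests on the worktop. I'll bring the stem back over the foot by moving along tool −x.

>>> play_rows(series=[0,0,2,0,0.774,-4,0,0,0,0.774,-4,0,0,0,0.774,-4,0,-1,0,0.774,-4,0,-1,0,0.774,-4,0,0,0,0.774,0,0,0,0,0.774])

```text
time: 12.32
eef_pos: [0.468, 0.0111, 0.0847]
ee_rot: [0.986, 0.167, -0.0, -0.0]
force: [-0.2, 0.2, -0.5]
width: 0.227
grasp_force: 2.6
```

```bash
python3 d.py; python3 look.py pics/g.png
```

```text
changed px 3056
2.607332691550255 [-0.0334482   0.14918743 -0.00165386] [ 0.30075535 -0.79383341 -1.32413912]
[0.46840194 0.01106518 0.08472679] 0.22715317301235546 2.607332691550255 [ 0.30075535 -0.79383341 -1.32413912] -1.2362606066364894
175 164
```

View pics/g.png

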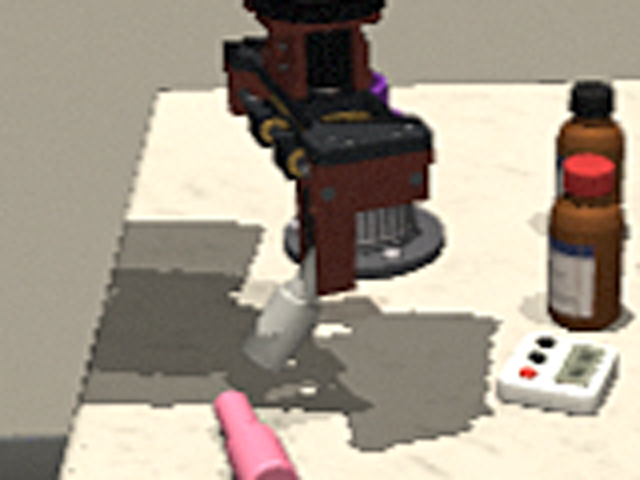

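The piece moved along with the fingers at about the same tilt (foot bottom at crop px (243,358)–(283,370)). I'll compute the bottom height from those pixels.

```bash
python3 - <<'E'
from h import *
f=grab('side'); s=manip.state(); p=s['eef_pos']; a=yaw(s); n=np.array([np.cos(a),np.sin(a),0]); e=np.array([np.cos(a+np.pi/2),np.sin(a+np.pi/2),0])
for q in((243,358),(283,370),(263,364),(268,285),(318,306),(293,295)):
  for off in (0,.013):
    c,d=ray(f,175+q[0]/4-.4,164+q[1]/4-.4); P=p+n*off; x=c+d*((P-c)@n)/(d@n); print(q,off,'e',((x-p)@e*1000).round(1),'z',(x[2]*1000).round(1))
E
```

```text
(243, 358) 0 e -51.2 z 20.0
(243, 358) 0.013 e -54.7 z 27.6
(283, 370) 0 e -27.4 z 6.8
(283, 370) 0.013 e -31.2 z 14.6
(263, 364) 0 e -39.4 z 13.4
(263, 364) 0.013 e -43.0 z 21.1
(268, 285) 0 e -34.2 z 64.3
(268, 285) 0.013 e -37.9 z 71.2
(318, 306) 0 e -4.6 z 44.7
(318, 306) 0.013 e -8.7 z 51.9
(293, 295) 0 e -19.5 z 54.9
(293, 295) 0.013 e -23.4 z 62.0
```

>>> play_rows(series=[0,0,4,0,0.7738,0,0,3,0,0.7736,0,0,1,0,0.7736,0,0,1,0,0.7736])

```text
time: 12.98
eef_pos: [0.4689, 0.0111, 0.0757]
ee_rot: [0.986, 0.167, 0.0, 0.0]
force: [0.8, 1.0, 1.5]
width: 0.228
grasp_force: 2.0
```

>>> play_rows(series=[-3,0,0,0,0.7736,-3,0,0,0,0.7736,-3,0,0,0,0.7736,-3,0,0,0,0.7736,-3,0,0,0,0.7736,0,0,0,0,0.7736])

```text
time: 13.72
eef_pos: [0.4537, 0.0061, 0.0756]
ee_rot: [0.986, 0.167, -0.0, 0.0]
force: [-0.3, -0.4, -0.2]
width: 0.225
grasp_force: 1.9
```

```bash
cat > ang.py <<'E'
from h import *; from scipy.ndimage import median_filter
# tilt of foot from its own pixels: light, unsaturated region below fingers; sampled in the plane (e,z) through the TCP
f=grab('side'); s=manip.state(); p=s['eef_pos']; a=yaw(s); e=np.array([np.cos(a+np.pi/2),np.sin(a+np.pi/2),0])
print(p.round(4),s['width'],s['grasp_force'],s['force'].round(1))
b=cv2.cvtColor(f['bgr'],cv2.COLOR_BGR2GRAY)
for z in range(70,-10,-4):
    r=[]
    for x in range(-64,26,3):
        X=p+e*x/1000; X[2]=z/1000; u,v=proj(f,X); r.append(cv2.getRectSubPix(b,(1,1),(u,v))[0,0]//10)
    print(f'{z:3d}',' '.join(f'{k:2d}' for k in r))
E
python3 ang.py
```

```text
[0.4538 0.0062 0.0756] 0.22541706617705212 1.8858852982521057 [0.3 0.5 0.3]
 70  7  7  7  7  6  6  7  7  9 10 10 10 13 18 19 19 15  3  4  6  3  3  3  3  3  3  3  3  5  7
 66  7  7  7  7  7  7  6  6  7  6  6  8 15 17 18 19 17  5  7  7  3  2  3  3  3  3  3  3  4  4
 62  7  6  7  7  7  6  6  6  6  6  6 13 15 15 17 18 13  7  9  8  3  3  3  3  3  3  3  3  6  7
 58  7  7  7  7  7  7  6  6  6 11 16 16 16 16 15 15 12  8  9  8  3  3  3  3  3  3  2  4 14 19
 54  7  7  7  7  7  7  7  6  6 11 17 15 15 14 12 13 13  9  9  7  3  3  3  3  3  3  2  5 15 20
 50  7  7  7  6  6  7  7  7  6  6  8 11 14 16 13 14 14 11  9  8  3  3  3  3  3  3  2  5 14 18
 46  7  7  7  7  7  7  7  7  7  6  8 13 14 15 16 15 14 11  9  8  2  2  3  3  3  3  2  4 10 14
 42  7  7  7  7  7  7  7  7  6  6  8 14 14 14 14 15 13 10  9  7  4  4  5  6  5  4  4  5  8  8
 38  7  7  7  7  7  7  7  6  6  8 13 14 14 13 13 12 12 11  8  6  8 10 10 10 10 10  9  9  9  9
 34  6  7  7  7  6  7  7  6  7  9 14 14 13 13 12 11 10  8  8  6  6  9  9  9  9  9 10 10  9  9
 30  7  7  7  7  7  7  6  7  8  8 11 13 11 11 11 11  9  8  8  7 11 17 19 19 14  8 10
[... 155 characters left out ...]
  8  7  6  7  9 10 11 12 12 10 11 11  9  9
 18  6  6  6  7  7  8  9  9  9  9 10 10 10  9  9  8  7  6  6  7  7  9 10  9  9  9 10  9  9 10
 14  8  7  6  7  6  8  9  9  9  9 10 10  9  9  8  7  6  7  7  7  6  7  9 10 10 10 10 10 10 10
 10 10  9  6  6  6  7  8  9  9  9  9  9  9  8  7  6  6  7  7  7  7  6  7  8  9 10 10 10 10  9
  6 10  9  6  7  7  6  6  8  9  9  9  9  8  7  6  6  7  7  7  7  7  7  7  7  8  9 10  9 10 10
  2  9 10  8  6  6  6  7  7  7  9  9  8  6  6  6  7  7  7  7  7  7  7  7  7  7  8 10  9 10 10
 -2  9 10 10  8  9 14 15 13 10  7  6  6  6  6  7  6  6  7  7  7  7  7  7  7  6  7  9 10 10 10
 -6 10  9  9  9 12 14 15 15 13 10  8  8  9  9  9  9  9  9  9  8  7  7  7  6  7  9 10  9 10 10
```

The tilt is still about 27° and the foot only slid. I'll lift clear and use a short jerk along −e, with friction holding what it gains.

>>> play_rows(series=[2,0,-5,0,0.7736,5,0,-4,0,0.7736,7,0,0,0,0.7736,7,0,0,0,0.7736,7,0,0,0,0.7736,5,0,0,0,0.7736,2,0,0,0,0.7736,0,0,0,0,0.7736,-30,0,0,0,0.7736,0,0,0,0,0.7736])

```text
time: 15.02
eef_pos: [0.4565, 0.0077, 0.0845]
ee_rot: [0.986, 0.166, -0.001, -0.0]
force: [0.8, -0.1, -0.3]
width: 0.224
grasp_force: 1.8
```

```bash
python3 ang.py
```

```text
[0.4583 0.0077 0.0847] 0.22916809378935016 1.8546777963638306 [ 0.8 -0.4 -0.8]
 70  7  7  6  6  6  7  7  6  9 17 18 19 18 18 19 18  9  1  5  4  2  3  3  3  3  3  2  5  7  8
 66  7  7  7  7  7  6  6  7 13 15 15 16 17 18 19 19 17 10  6  4  2  3  3  3  3  3  3  3  4  5
 62  6  7  7  7  6  6  8 13 16 16 15 15 14 16 18 19 19 14  7  5  3  3  3  3  3  3  2  5  5  3
 58  6  7  7  6  6 10 15 16 16 16 16 16 15 15 18 19 18 11  7  5  2  3  3  3  3  3  2  9 17 15
 54  7  7  7  7  6  9 12 14 16 17 16 16 16 16 17 15 12  7  8  5  2  3  2  2  2  2  2  9 18 20
 50  7  7  7  7  7  6  6  6  7  8  9 10 12 13 15 16 11  7  9  9  7  7  5  8 17 15 13 15 18 18
 46  7  7  7  7  7  6  7  7  6  6  6  6  6  6  8 12 14  8  7  9  9  9  7  7 10 11 11 12 10 10
 42  7  7  7  7  7  7  7  7  7  7  7  7  7  7  9 10 11 11  8  8  8  7  7  6  7  9  8  9  9  9
 38  6  7  7  7  6  7  7  7  6  6  7  7  6  7  9 10 11 11  9  9  9  9  8  7  7  8  9  9  9  9
 34  6  7  7  7  7  7  7  7  7  6  7  7  7  8 10 11 11 11  9  9  9  9  8  7  8 10  9  9  9  9
 30  7  7  7  7  7  7  7  7  7  7  7  6  7  9 10 11 11 10  9  9  9  9  7  8 11 11
[... 158 characters left out ...]
 11 11 10 10  9  8  7  7 11 11 10 10 10  9
 18  7  7  7  7  7  7  6  7  7  7  6  7  9 10 11 11 11 11 10  9  9  7  7  8 10 10  9  9  9 10
 14  6  6  7  7  7  7  7  7  7  7  7  7  9 11 11 11 11 10 10  9  8  7  7  9 10 10  9 10 10 10
 10  8  6  6  7  7  7  7  7  7  7  7  7 10 11 11 11 11 10  9  8  8  7  7 10 10 10  9  9 10  9
  6  9  6  6  7  6  7  7  7  7  7  6  8 12 12 11 11 11 10  9  8  8  6  5  7  9 10 10 10 10 10
  2 10  8  6  6  7  7  7  6  6  6  7 12 10  7 10 12 11 10  9  8  7  6  6  7  7  9 10 10  9 10
 -2  9  9  9 12 15 15 12  8  7  8 12 16 14  4  5  6  8 10 10  8  7  6  6  7  7  9 10  9 10 10
 -6  8  9 11 14 15 15 15 12  9  9 11 13 14 16 18 16  8  7  8  7  7  8  6  7  9  9  9 10 10 10
```

The tilt is now only about 10°. I'll lower it to contact and release; it settles on its foot by itself.

>>> play_rows(series=[0,0,1,0,0.7736,0,0,1,0,0.7736,0,0,1,0,0.7736,0,0,1,0,0.7736,0,0,0,0,0.7736])

```text
time: 15.7
eef_pos: [0.4592, 0.0078, 0.0806]
ee_rot: [0.986, 0.167, 0.0, 0.0]
force: [0.7, -0.2, 1.4]
width: 0.227
grasp_force: 2.0
```

>>> play_rows(series=[0,0,1,0,0.7736,0,0,1,0,0.7736,0,0,0,0,0.7736])

```text
time: 16.08
eef_pos: [0.459, 0.0078, 0.0786]
ee_rot: [0.986, 0.167, -0.0, 0.0]
force: [0.9, -0.7, 1.6]
width: 0.228
grasp_force: 2.1
```

```bash
python3 ang.py
```

```text
[0.4589 0.0078 0.0786] 0.23008082521074052 2.0682499185204506 [ 0.5 -0.8  1.4]
 70  7  7  7  6  6  7  7  7  8  9 15 19 19 18 19 19 17  0  3  6  3  3  3  3  3  3  3  3  6  8
 66  7  7  7  7  7  6  7  6  5 11 15 16 17 18 19 19 17  3  4  7  3  3  3  3  3  3  3  3  4  5
 62  6  7  6  6  6  6  6  6  9 15 16 15 14 15 18 19 18  9  6  7  2  3  3  3  3  3  2  3  3  3
 58  7  7  6  6  6  6  6  9 16 16 16 16 15 15 15 17 20 16 10  7  2  3  3  3  3  3  3  5 12 15
 54  7  7  7  7  7  6  7 13 16 17 17 16 16 16 19 19 17 10  8  8  2  3  3  3  3  3  2  5 14 20
 50  7  7  6  7  7  7  6  7  7  8  9 10 12 14 16 17 15  8  8  8  2  3  3  3  3  3  2  5 13 19
 46  6  7  7  7  7  7  7  7  6  6  6  6  6  6  6  8 14 11  7  8  5  3  3  3  3  3  2  4  9 10
 42  7  7  7  7  7  7  7  7  7  7  7  7  7  6  7  9 11 10  8  9  7  7  7  7  5  7  9  9  9  9
 38  7  7  7  7  7  7  7  6  6  7  7  7  7  6  8 10 10 11 10  9  9  9  8  8  7  7  8  9  9  9
 34  7  7  7  7  7  7  7  6  6  6  6  7  7  7  8 10 11 11 10  9  9  9  9  8  7  8  9  9  8  9
 30  7  7  7  7  7  7  7  7  7  6  6  7  7  7  9 10 11 11 10  9  9  9  8  7  7  9
[... 158 characters left out ...]
 11 11 10 10  9  9  8  7  8 11 10 10 11 11
 18  7  7  7  7  7  7  7  7  7  7  7  7  6  8 10 11 11 11 10 10  9  9  8  6  8  9 10  9  9  9
 14  7  6  7  7  7  7  7  7  7  7  7  7  7  9 11 10 11 11 10  9  9  8  7  6  9 10 10 10 10  9
 10  9  8  6  7  7  7  7  7  7  7  7  6  7 10 11 11 11 11 10  9  9  8  7  6  9 10 10 10  9 10
  6 10  9  7  6  6  7  7  7  7  7  7  6  9 12 11 11 11 11 10  9  9  8  6  6  7  9 10 10 10 10
  2 10 10  8  6  7  8  7  7  7  6  6 10 13  9  8 11 11 10 10  9  8  7  6  6  6  8 10  9 10 10
 -2  9  9 10 13 15 15 12  7  6  6  9 14 17 15  7  6  7 10 10  9  8  7  6  6  7  6  8 10  9 10
 -6  8  9 12 14 15 15 15 12  8  9 10 13 15 16 18 18 12  7  7  7  7  6  7  6  7  9  9  9 10 10
```

>>> play_rows(series=[0,0,0,0,0.773,0,0,0,0,0.772,0,0,0,0,0.765,0,0,0,0,0.74,0,0,0,0,0.68,0,0,0,0,0.55,0,0,0,0,0.4,0,0,0,0,0.4])

```text
time: 17.12
eef_pos: [0.459, 0.0078, 0.0787]
ee_rot: [0.986, 0.167, -0.0, 0.0]
force: [0.3, -0.6, -0.8]
width: 0.592
grasp_force: 0.0
```

```bash
python3 ang.py; python3 look.py pics/i.png
```

```text
[0.459  0.0079 0.0787] 0.5924522875753777 0.0 [ 0.  -0.5 -0.1]
 70  7  7  6  6  7  7  7  7  8  9 15 19 18 19 15 10  9  9  9  9  8  6  2  3  3  2  3  3  3  3
 66  7  7  7  6  6  6  6  6  5 11 15 17 17 19 15  9  9  9  9  9  8  6  2  3  3  3  3  3  3  3
 62  7  7  6  6  6  6  6  6 10 15 16 15 14 16 14  9  9  9  9  9  8  5  2  3  3  3  3  3  3  2
 58  7  6  7  7  6  6  5  9 16 16 16 16 15 16 14  9  9  9  9  9  8  5  2  3  3  3  3  3  2  3
 54  7  7  7  7  7  6  8 13 16 17 16 16 16 17 17  9 10  9  9  9  8  5  2  3  3  3  2  3  2  4
 50  6  7  7  7  7  7  6  7  7  8  9 10 12 14 15  9  9  9  9  8  8  4  2  3  3  3  3  3  3  4
 46  7  7  7  7  7  7  7  7  7  7  6  6  7 15 16  9  9  9  9  8  7  4  2  3  3  3  3  3  3  3
 42  7  7  7  7  7  7  7  7  7  7  7  7  7 11 16 16 15 11  8  8  7  4  2  3  3  3  3  3  3  3
 38  7  7  7  7  7  7  7  6  7  7  7  7  6  8 10 13 16 16  9  8  8  6  2  2  3  3  2  2  3  3
 34  7  7  7  7  7  7  7  7  6  6  6  7  6  8  9  9  9 10  9  9  8  7  6  8  9  8  7  7  8  7
 30  7  7  7  7  7  7  7  7  7  7  7  6  6  8  9  9  9  9  9  9  8  8  8 13 14 10 10 10 10 10
 26
[... 266 characters left out ...]
 10 10 10 10
 14  7  6  6  6  7  7  7  7  7  7  7  6  6  9  9  9  9  9  9  8  8  7  6  9 10  9 10 10 10 10
 10  9  9  9  9  7  7  7  6  6  7  7  6  6  9  9  9  9  9  9  8  8  7  6  9 10 10 10 10 10 10
  6 10  9  8  8  6  6  7  9  9  8  7  6  6  9  9  9  9  9  9  8  8  7  7  8 10 10 10 10 10 10
  2  9  9  8  6  7  7  6  6  7  7  6 10 11  8  9  9  9  9  9  8  8  7  6  6  8  8  9 10 10 10
 -2 10  9 10 13 15 15 12  7  6  6  8 13 16 14  9  8  9  9  8  8  8  7  6  6  7  6  8 10 10 10
 -6  8  9 12 14 15 15 15 12  7  6  7 10 12 14 15 15 13 12  9  7  7  7  6  7  6  6  7  9 10  9
[0.45902435 0.00785403 0.07866233] 0.5924522875753777 0.0 [ 0.03444445 -0.45090836 -0.12843773] -1.2360023088757344
171 167
```

View pics/i.png

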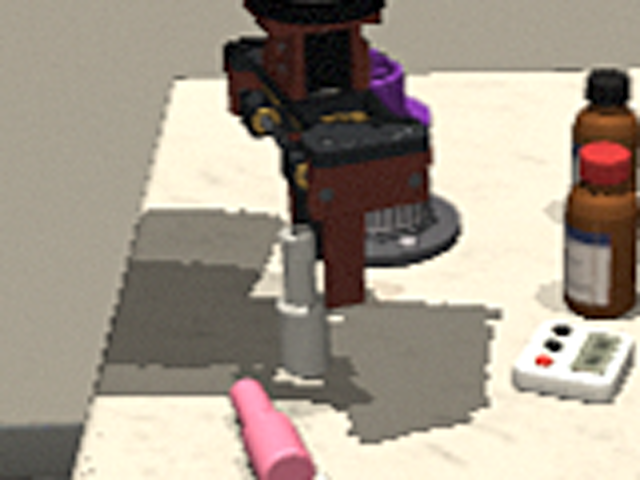

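The piece stands upright, free on the worktop (foot at crop px 280–327 wide, bottom near row 375), about 12 mm behind the pads' centre. Milestone 1 is met; now I regrip the stem centred and carry it over.

>>> play_rows(series=[0,0,0,0,0.4,-6,0,0,0,0.4,-6.5,0,0,0,0.4,0,0,0,0,0.7,0,0,0,0,1,0,0,0,0,1,0,0,0,0,1,0,0,0,0,1,0,0,0,0,1])

```text
time: 18.35
eef_pos: [0.4474, 0.0037, 0.0787]
ee_rot: [0.986, 0.167, 0.0, 0.0]
force: [0.5, -0.0, 0.2]
width: 0.223
grasp_force: 30.0
```

>>> play_rows(series=[0,0,0,0,1,0,0,-10,0,1,0,0,-25,0,1,0,0,-30,0,1,0,0,-15,0,1,0,0,0,0,1])

```text
time: 19.1
eef_pos: [0.448, 0.0037, 0.1601]
ee_rot: [0.986, 0.167, 0.001, 0.0]
force: [0.1, -0.4, -1.1]
width: 0.222
grasp_force: 30.0
```

```bash
sed -i 's/range(70,-10,-4)/range(145,66,-6)/' ang.py; python3 ang.py; python3 -c "
from h import *
plan([(492,182,155,np.radians(18),10,1)])"
```

```text
[0.4473 0.0037 0.1592] 0.224640438711987 29.999881982803345 [ 0.2  0.6 -1. ]
145 18 18 18 18 18 18 18 18 18 19 18 18 18 18 18 18 19  7  4  8  4  3  2  3  3  3  3  3  3  0
139 18 18 18 18 18 18 18 18 18 18 18 18 18 18 18 18 19 18 12  6  3  2  3  3  3  3  3  3  3  0
133 18 18 18 17 17 18 18 18 18 18 18 18 18 18 18 19 19 19 14  7  3  3  3  3  3  3  2  3  8 10
127 18 18 18 18 18 17 17 18 18 18 18 18 18 18 18 18 17  7  6  8  7  6  7  6  5  5 12 15 13 14
121 18 18 18 18 19 18 18 18 18 18 18 18 18 18 18 19 17  6  8  9  8  8  8  7  7  7  7 10 16 13
115 18 18 18 18 18 18 18 18 18 18 18 18 18 18 18 18 16  8  8  8  9  9  9  8  8  8  6  6  6 11
109 18 18 18 18 18 18 18 18 18 18 18 18 18 18 18 19 16  8  8  8  8  9  9  8  8  7  6  4  3  5
103 18 18 18 18 18 18 18 18 18 18 18 18 18 18 18 19 17  9  8  8  9  9  9  8  8  7  6  4  3  4
 97 18 18 18 18 18 17 17 18 18 18 18 18 18 18 18 19 16  9  8  8  9  9  9  8  8  7  6  5  3  5
 91 18 18 18 18 18 18 18 18 18 18 18 18 18 18 18 19 15  8  8  9  9  9  9  9  8  7  6  5  6  6
 85 19 18 18 18 18 18 18 18 18 18 18 18 18 18 18 19 16  9  8  9  9  9  9  9  8  7  7  6  5  5
 79 15 16 17 17 18 18 18 18 18 18 18 18 18 18 18 18 19 17 12  8  8  8  8  8  8  7  7  7  8  7
 73 16 15 16 15 15 15 15 16 17 18 18 18 18 18 18 18 18 18 19 19 17 16 17 17  6  2  3  4  6  8
 67 16 16 15 16 16 15 15 15 15 15 17 18 17 18 18 18 18 18 18 18 18 19 18 18 19 19 16  9  3  2
10,-15,0,-0.155,1, 12,-14,0,-0.155,1, 14,-12,1,-0.155,1, 16,-9,0,-0.155,1, 17,-7,1,-0.155,1, 18,-4,0,-0.155,1, 18,-1,1,-0.155,1, 18,2,0,-0.155,1, 18,5,1,-0.155,1, 17,8,0,-0.155,1,

end [492.3 181.8 155.2] 0.31403482016395257
```

>>> play_rows(series=[10,-15,0,-0.155,1,12,-14,0,-0.155,1,14,-12,1,-0.155,1,16,-9,0,-0.155,1,17,-7,1,-0.155,1,18,-4,0,-0.155,1,18,-1,1,-0.155,1,18,2,0,-0.155,1,18,5,1,-0.155,1,16,6,0,-0.155,1])

```text
time: 20.4
eef_pos: [0.4896, 0.1809, 0.1534]
ee_rot: [0.586, 0.81, -0.001, -0.001]
force: [0.1, -0.1, -1.2]
width: 0.224
grasp_force: 30.0
```

>>> play_rows(series=[0,0,0,0,1,0,0,0,0,1])

```text
time: 20.65
eef_pos: [0.4896, 0.1799, 0.154]
ee_rot: [0.589, 0.808, -0.001, -0.0]
force: [1.0, -0.8, -1.2]
width: 0.226
grasp_force: 30.0
```

```bash
python3 - <<'E'
from h import *
s=manip.state(); print(s['eef_pos'],yaw(s),s['q'].round(2)); p=s['eef_pos']
T,S=grab('top'),grab('side'); ims=[]
for f in(T,S):
    u,v=proj(f,[.4905,.18,.07]).astype(int); print(u-50,v-37)
    c=cv2.resize(cv2.convertScaleAbs(f['bgr'][v-37:v+38,u-50:u+50],alpha=1.5),(400,300),interpolation=cv2.INTER_CUBIC); ims.append(c)
cv2.imwrite('pics/j.png',np.hstack(ims))
E
```

```text
[0.4896292  0.17994936 0.1539552 ] 0.3113115377349791 [ 0.22  0.36  1.78 -0.    1.   -0.09]
174 193
214 164
```

View pics/j.png

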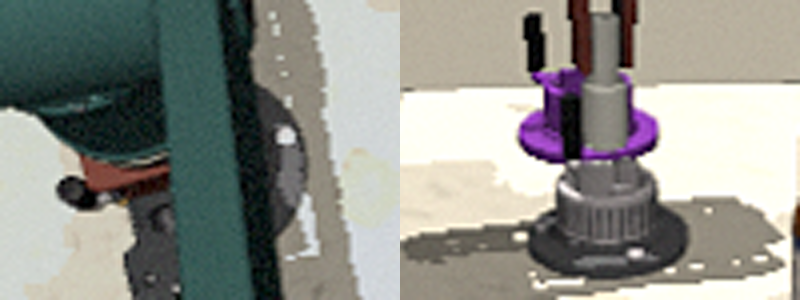

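In the side crop the foot (px 582–630) is centred over the sleeve (557–658) to within a millimetre. Lowering.

>>> play_rows(series=[0,1,10,0,1,0,0,16,0,1,0,0,10,0,1,0,0,8,0,1,0,0,6,0,1,0,0,0,0,1])

```text
time: 21.5
eef_pos: [0.4911, 0.1807, 0.1042]
ee_rot: [0.588, 0.809, -0.0, -0.0]
force: [-0.2, -0.3, -1.6]
width: 0.225
grasp_force: 30.0
```

>>> play_rows(series=[0,0,5,0,1,0,0,3,0,1,0,0,1,0,1,0,0,0,0,1])

```text
time: 22.0
eef_pos: [0.4914, 0.1808, 0.0957]
ee_rot: [0.588, 0.809, -0.0, 0.0]
force: [0.3, 0.5, -1.3]
width: 0.222
grasp_force: 30.0
```

>>> play_rows(series=[0,0,1,0,1,0,0,0,0,1])

```text
time: 22.25
eef_pos: [0.4914, 0.1808, 0.0947]
ee_rot: [0.588, 0.809, 0.0, 0.0]
force: [-0.6, 0.5, -0.6]
width: 0.22
grasp_force: 30.0
```

>>> play_rows(series=[0,0,0.7,0,1,0,0,0,0,1])

```text
time: 22.5
eef_pos: [0.4915, 0.1808, 0.0947]
ee_rot: [0.588, 0.809, 0.0, 0.0]
force: [-2.0, 0.1, 6.3]
width: 0.224
grasp_force: 30.0
```

>>> play_rows(series=[0,0,-0.7,0,0.7,0,0,0,0,0.5,0,0,0,0,0.3,0,0,0,0,0.3,0,0,-15,0,0.3,0,0,-30,0,0.3,0,0,-20,0,0.3,36,-1,0,0,0.3,36,0,0,0,0.3,0,0,0,0,0.3])

```text
time: 23.75
eef_pos: [0.4678, 0.2507, 0.1607]
ee_rot: [0.587, 0.81, 0.001, 0.0]
force: [-0.4, 0.1, -0.1]
width: 0.699
grasp_force: 0.0
```

```bash
python3 - <<'E'
from h import *
# is the stem upright in the chuck: bright/grey stem columns in side view, and the lever post
s=manip.state(); print(s['eef_pos'],yaw(s),s['width'])
f=grab('side'); b=cv2.cvtColor(f['bgr'],cv2.COLOR_BGR2GRAY)
for z in range(116,50,-6):
    print(f'{z:3d}',' '.join(f"{cv2.getRectSubPix(b,(1,1),tuple(proj(f,[.4915+x/1000,.181,z/1000])))[0,0]//10:2d}" for x in range(-40,30,2)))
E
```

```text
[0.46776425 0.25066245 0.16069395] 0.31670717199807064 0.6990026611926113
116 10  6  6  6  5  4  3  3  3  3  3  3  3  3  3  3  4  5  6  6  4  3  4  3  3  3  5  6  6  7 10 12 12 12 12
110 14  3  2  4  4  5  4  3  2  1  1  1  2  3  4  4  4  5  6  6  6  6  6  5  4  4  3  2  2  6 13 17 18 18 18
104 13  2  2  3  3  3  1  0  0  0  0  0  1  2  3  3  6 12 17 17 17 18 18 18 18 17 13  4  2  6 13 18 18 18 18
 98  6  2  2  3  3  3  2  1  0  1  1  0  1  2  3  3  4  6  9  9 10 10 10 10 10  8  6  3  2  3  6  9 11 13 15
 92  5  3  3  3  3  2  1  0  0  0  0  0  1  2  3  3  4  6  8  8  8  9  9  8  8  7  6  3  2  3  5  6  7  7  7
 86  5  5  4  3  2  2  1  0  0  1  0  0  1  2  3  3  4  6  8  9  9  9  9  9  8  7  6  3  3  3  3  4  6  7  7
 80  7  6  5  5  4  4  2  0  0  1  1  0  1  1  2  2  4  7  9  9  9  9  9  9  8  7  6  4  4  5  6  7  7  7  7
 74  7  6  6  6  6  5  3  0  0  0  0  1  2  4  5  5  5  7  9  9  9  9  9  9  8  7  6  6  7  8  7  7  6  5  4
 68  3  3  4  4  4  4  2  0  0  0  0  0  2  4  6  6  6  7  9  9  9  9  9  9  8  7  6  3  3  3  2  2  2  5  8
 62 11  8  5  4  4  3  3  4  5  7  7  6  6  6  7  5  6  7  8  8  9  9  9  8  8  7  7  7  7  6  7 10 12 14 14
 56 15 15 15 15 16 15 13  9  8  8  8  9  7  7  8 12 15 15 15 16 17 17 17 17 17 17 15 13  9  7  6  6  7  7  8
```

The stem stands upright in the chuck. Now down over the lever grip and close.

>>> play_rows(series=[0,0,30,0,0.3,0,0,35,0,0.3,0,0,20,0,0.3,0,0,6,0,0.3,0,0,0,0,0.6,0,0,0,0,0.85,0,0,0,0,0.85,0,0,0,0,1,0,0,0,0,1,0,0,0,0,1])

```text
time: 25.05
eef_pos: [0.4679, 0.249, 0.0689]
ee_rot: [0.588, 0.809, -0.0, -0.0]
force: [-2.0, 0.2, 5.2]
width: 0.176
grasp_force: 30.0
```

```bash
cat > arc.py <<'E'
from h import *; import sys
# arc about chuck axis, clockwise by D rad, tool yaw following
D=float(sys.argv[1]); n=int(sys.argv[2]); C=np.array([490.8,180.3]); s=manip.state(); p=np.array(s['eef_pos'])*1000
r=p[:2]-C; R=np.hypot(*r); t=np.arctan2(r[1],r[0]); a=yaw(s); print('R',R,'th',np.degrees(t),'yaw',np.degrees(a),s['force'].round(1),s['width'],s['grasp_force'],s['q'].round(2))
plan([(*(C+72*np.array([np.cos(t-D*k/n),np.sin(t-D*k/n)])),p[2],a-D*k/n,1,1) for k in range(1,n+1)])
E
python3 arc.py 1.3 10
```

```text
R 72.39531898094934 th 108.44247658606449 yaw 17.99925190048741 [-2.   0.2  5.2] 0.1755652378868908 30.000686645507812 [ 0.36  0.49  1.84 -0.    0.81  0.04]
-0.9,9.3,-0,0.13,1, -0.6,9.4,-0,0.13,1, -0.5,9.3,-0,0.13,1, -0.5,9.4,-0,0.13,1, -0.6,9.3,-0,0.13,1, -0.5,9.3,-0,0.13,1, -0.5,9.4,-0,0.13,1, -0.6,9.3,-0,0.13,1, -0.5,9.3,-0,0.13,1, -0.5,9.4,-0,0.13,1,

end [550.6 220.5  68.9] -0.985853791440648
```

>>> play_rows(series=[-0.9,9.3,0,0.13,1,-0.6,9.4,0,0.13,1,-0.5,9.3,0,0.13,1,-0.5,9.4,0,0.13,1,-0.6,9.3,0,0.13,1,-0.5,9.3,0,0.13,1,-0.5,9.4,0,0.13,1,-0.6,9.3,0,0.13,1])

```text
time: 26.05
eef_pos: [0.5375, 0.2351, 0.0689]
ee_rot: [0.913, 0.408, -0.001, -0.001]
force: [-5.6, 3.4, 6.8]
width: 0.174
grasp_force: 30.0
```

```bash
python3 arc.py 0.6 6
```

```text
R 72.05313471648542 th 49.57134457824793 yaw -41.859695698788954 [-5.6  3.4  6.8] 0.17443953208360147 30.00085026025772 [0.29 0.55 1.71 0.   0.88 1.02]
-0.2,7.2,-0,0.1,1, -0.2,7.2,-0,0.1,1, -0.2,7.2,-0,0.1,1, -0.2,7.2,-0,0.1,1, -0.2,7.2,-0,0.1,1, -0.1,7.2,-0,0.1,1, 
end [560.3 199.2  68.9] -1.330589513826776
```

>>> play_rows(series=[-0.2,7.2,0,0.1,1,-0.2,7.2,0,0.1,1,-0.2,7.2,0,0.1,1,0,0,0,0,1])

```text
time: 26.55
eef_pos: [0.5516, 0.2181, 0.0688]
ee_rot: [0.963, 0.268, -0.001, -0.0]
force: [-3.7, 0.1, 5.9]
width: 0.176
grasp_force: 30.0
```

>>> play_rows(series=[-0.2,3.6,0,0.05,1,0,0,0,0,1])

```text
time: 26.8
eef_pos: [0.5531, 0.2157, 0.0689]
ee_rot: [0.97, 0.244, -0.001, -0.001]
force: [-4.2, 3.1, 6.2]
width: 0.175
grasp_force: 30.0
```

>>> play_rows(series=[-0.1,3.6,0,0.05,1,0,0,0,0,1])

```text
time: 27.05
eef_pos: [0.5545, 0.2129, 0.0689]
ee_rot: [0.975, 0.22, -0.001, -0.001]
force: [-4.4, 4.3, 6.1]
width: 0.176
grasp_force: 30.0
```

>>> play_rows(series=[-0.1,3.6,0,0.05,1,0,0,0,0,1])

```text
time: 27.3
eef_pos: [0.5558, 0.2101, 0.0689]
ee_rot: [0.981, 0.196, -0.001, -0.001]
force: [-5.1, 7.2, 6.7]
width: 0.175
grasp_force: 30.0
```

>>> play_rows(series=[-0.1,3.6,0,0.05,1,0,0,0,0,1])

```text
time: 27.55
eef_pos: [0.557, 0.2072, 0.0689]
ee_rot: [0.985, 0.171, -0.001, -0.002]
force: [-6.4, 8.3, 6.4]
width: 0.177
grasp_force: 30.0
```

>>> play_rows(series=[-0.1,3.6,0,0.05,1,0,0,0,0,1])

```text
time: 27.8
eef_pos: [0.558, 0.2043, 0.0689]
ee_rot: [0.989, 0.146, -0.001, -0.002]
force: [-5.9, 11.2, 6.1]
width: 0.181
grasp_force: 30.0
```

```bash
python3 arc.py 0.2 4
```

```text
R 71.3769815681908 th 19.649450596066686 yaw -73.17736864506954 [-5.9 11.2  6.1] 0.18056797973887143 30.00834971666336 [0.23 0.56 1.69 0.01 0.89 1.51]
0.7,3.6,-0,0.05,1, 0.1,3.6,-0,0.05,1, 0.1,3.6,-0,0.05,1, 0.1,3.6,-0,0.05,1, 
end [562.1 190.5  68.9] -1.4771860208021252
```

>>> play_rows(series=[0.3,3.6,0,0.05,1,0,0,0,0,1])

```text
time: 28.05
eef_pos: [0.5588, 0.2015, 0.0688]
ee_rot: [0.993, 0.121, -0.002, -0.002]
force: [-7.7, 13.8, 7.7]
width: 0.173
grasp_force: 30.0
```

>>> play_rows(series=[0.1,3.6,0,0.05,1,0,0,0,0,1])

```text
time: 28.3
eef_pos: [0.5594, 0.1988, 0.0688]
ee_rot: [0.995, 0.096, -0.002, -0.003]
force: [-8.8, 16.7, 6.4]
width: 0.177
grasp_force: 30.0
```

>>> play_rows(series=[0.1,2,0,0.03,1,0,0,0,0,1,0,0,0,0,0.7,0,0,0,0,0.5,0,0,0,0,0.35,0,0,0,0,0.35,0,0,0,0,0.35])

```text
time: 29.18
eef_pos: [0.5622, 0.1932, 0.0684]
ee_rot: [0.997, 0.082, -0.0, 0.0]
force: [-1.6, 1.6, -0.4]
width: 0.641
grasp_force: 0.7
```

>>> play_rows(series=[0,0,-15,0,0.35,0,0,-30,0,0.35,0,0,-40,0,0.35,0,0,-40,0,0.35,-30,40,-20,0,0.35,-30,50,0,0,0.35,-30,50,0,0,0.35,0,0,0,0,0.35,0,0,0,0,0.35])

```text
time: 30.3
eef_pos: [0.4978, 0.04, 0.2147]
ee_rot: [0.997, 0.082, 0.001, 0.0]
force: [0.4, 0.1, 0.6]
width: 0.653
grasp_force: 0.0
```

```bash
python3 - <<'E'
from h import *
s=manip.state(); print(s['eef_pos'],s['force'].round(1),s['joint_velocities'].round(3))
f=grab('side'); b=cv2.cvtColor(f['bgr'],cv2.COLOR_BGR2GRAY)
for z in range(116,50,-6):
    print(f'{z:3d}',' '.join(f"{cv2.getRectSubPix(b,(1,1),tuple(proj(f,[.4915+x/1000,.181,z/1000])))[0,0]//10:2d}" for x in range(-40,30,2)))
# black post of lever in side view -> angle
T=grab('top'); h=cv2.cvtColor(T['bgr'],cv2.COLOR_BGR2HSV)
for n,F in(('top',T),('side',f)):
    g=cv2.cvtColor(F['bgr'],cv2.COLOR_BGR2GRAY)
    for d in range(-10,45,5):
        t=np.radians(d); print(n,d,[int(cv2.getRectSubPix(g,(1,1),tuple(proj(F,[.4908+.072*np.cos(t),.1803+.072*np.sin(t),z])))[0,0]) for z in(.045,.06,.075)],end=' ')
    print()
E
```

```text
[0.49775034 0.04001644 0.21470833] [0.4 0.1 0.6] [ 0.027  0.013 -0.01   0.003 -0.001 -0.001]
116 11  6  6  7  6  4  3  3  3  3  3  3  3  3  3  3  4  5  6  6  4  4  4  3  3  3  6  6  7  7 10 12 12 12 12
110 14  3  2  4  5  5  7  8  8  7  7  6  5  5  4  4  4  6  9 11 12 12 11  8  5  4  4  3  3  6 13 18 19 18 18
104 14  2  2  3  3  3  3  3  3  3  3  3  4  4  3  7 12 16 18 18 19 19 19 18 16 11  3  2  3  7 14 18 19 18 18
 98  6  2  2  3  3  3  3  3  3  3  3  4  4  3  3  4  6  8  8  9  9 10 10  9  7  6  4  2  2  3  6 10 11 13 16
 92  5  3  3  3  3  3  3  3  3  3  3  3  3  4  3  5  7  8  9  9  9  9  9  9  8  6  3  3  3  3  5  7  7  7  7
 86  5  5  4  3  3  3  3  3  3  3  3  3  3  3  3  5  6  8  9  9  9  9  9  9  8  6  4  3  3  3  3  4  7  7  7
 80  6  6  6  5  4  5  5  6  6  5  4  4  4  4  3  4  6  8  9  9  9  9  9  9  8  6  5  5  5  5  6  7  8  8  7
 74  8  8  8  7  7  7  7  7  6  6  6  6  6  6  6  6  7  8  9  9  9  9  9  9  8  7  5  6  7  8  8  7  6  5  4
 68  3  4  4  4  5  5  6  6  7  7  8  7  7  8  7  7  7  8  9  9  9  9  9  9  8  6  5  4  4  3  2  2  2  5  8
 62 13  9  5  4  4  4  3  3  3  3  2  2  3  7 12 14 10  8  8  8  9  9  8  8  7  7  8  9 11 12 14 16 18 19 18
 56 18 18 18 19 19 18 17 16 15 14 13 13  9  8 10 14 17 19 20 21 20 20 19 18 18 17 14  9  7  8  9 10 12 15 16
top -10 [52, 71, 112] top -5 [137, 141, 142] top 0 [142, 142, 142] top 5 [142, 141, 141] top 10 [141, 141, 141] top 15 [142, 142, 140] top 20 [80, 80, 124] top 25 [2, 26, 34] top 30 [5, 39, 32] top 35 [133, 125, 130] top 40 [141, 141, 142] 
side -10 [184, 115, 121] side -5 [175, 131, 134] side 0 [175, 126, 131] side 5 [167, 107, 111] side 10 [108, 67, 71] side 15 [12, 8, 10] side 20 [5, 6, 3] side 25 [7, 9, 7] side 30 [1, 1, 0] side 35 [95, 98, 91] side 40 [184, 187, 182]
```

The lever rests at about 24–25°, past the point where the jaws met the foot (about 28°). The clamp holds, the stem is upright and the robot is clear.

```bash
python3 -c "
from station import manip
print(manip.hand_in())"
```

```text
the job is handed in; nothing more can be done
None
```

I handed the job in at about 30 s of the 72 s. The piece stood released on the worktop and now stands upright and clamped in the chuck, and the arm is clear; the hand-in gave no verdict, and the jaw forces are inferred from the lever forces, not measured.

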